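# Fetch the bur caddy from under the riser with the drag hook

### The arm

A 6-joint arm with a two-finger parallel gripper is mounted at the origin on a cart in front of the work surface, level with it; the furniture and walls round the work are solid. World frame = base frame: x ahead of the robot, y to its left, z up, the work surface at z = 0. Lengths are in m, angles in degrees, forces in N, time in s.
With the tool pointing down it reaches from about 0.25 to 0.725 m from the base axis. Payload 9.7 kg.
Tool frame: the origin (TCP) lies at the very end of the fingers, on their centre line; the grasp point (between the pads) lies 19 mm behind it (bot.hold_point_z is the distance from the TCP to the grasp point, in m); z points along the fingers, y is the line along which they close (so a half turn about z gives the same grasp; the last joint's range is limited). The gripper opens to 85 mm and grips with 20 to 120 N. Pads are 22 mm wide; open, the fingers measure 114 mm over their backs; the gripper's body (76 mm by 85 mm) begins 54 mm behind the grasp point. The pads swing forward as they close: fully open they stand 13 mm farther back than shut.
Start: joints at [75.802, 4.979, 10.078, 95.1, 0, 90], TCP at [0.135, 0.533, 0.199] pointing down, gripper open.
Joint ranges: [-179.16, 179.16], [-48.56, 103.87], [-65.8, 70.77], [-126.05, 130.52], [-82.76, 87.17], [-180, 180]. Speed limits (degrees/s): [127.2, 127.2, 147.25, 180, 180, 180].

### API

Orientations are given as [roll, pitch, yaw] about the fixed x, y, z axes, in that order (R = Rz(yaw) Ry(pitch) Rx(roll)).
In Python, from workcell import bot gives the robot as it stands.
- The arm moves only by the tool play_rows, never from a script. Its argument "targets" is a list of rows, each an object with "grip": the closure in counts, from 0 (fully open) to 255 (shut); "linear": the shift along the world's x, y, z in cm, a list of three; "delta_rot": the turn, a rotation vector about the world's x, y, z in rad, a list of three. A call has 1 to 10 rows; each row is the pose to reach, as a shift and turn from the pose commanded when the call began; what a row does not reach only later rows make up. A row lasts 1/10 s, in which the tool goes at most 50 mm and 8.59 degrees, less where a joint would pass 70% of its speed; a pose out of reach is approached as far as the arm can. A call with a gripper value outside its range is refused whole. The fingers move at their own pace and stop on an object; "force" is the grip in N (left out, the last holds). Time passes only in rows, so rows that repeat a pose let the fingers close. It gives the time, the measured TCP pose, the force, the opening and the grip force at its end, in the units of the state.
- bot.get_obs(): the state, without advancing time (a new reading comes with each control period).
- bot.camera(name): name is "side" or "top" or "wrist"; returns a dict with "color" (480x640x3 uint8, red, green, blue), "range_z" (480x640 float32, m along the optical axis (not along the pixel's ray), 0 where there is no reading), "fov_y" (degrees; the focal length in pixels is half the picture's height over the tangent of half this angle, whatever the lens; pixels are square), "cx", "cy" (the principal point, pixels), "dist_coeffs" ([k1, k2, p1, p2, k3] as OpenCV has them; the pictures are not rectified), "world_to_cam" (4x4, takes a point from world to camera coordinates). Camera axes: x right, y up, looking along -z (the intrinsics and any distortion apply to the point x, -y, -z); pixel columns grow to the right and rows downward; lengths in m; the calibration is good to about 2 mm. A picture is of the moment at which its call begins.
- bot.job_done(): hands the job in; it is judged then, once.
Trained networks look in a picture, given as the dict that the camera call returned (one of the last four; its "shot" number tells which), for a name from the list of things; names that differ only in an ending like _2 or _b are one class to them, and where a whole thing is asked for, a point or a joint stands for the part that bears it (a point fixed in the world has none). Each returns a list of dicts, best first, with "conf" (0 to 1); they miss things now and then, are a little off and sometimes report something else, mostly with a low value. They report only what shows in the picture. A call takes as long as a camera call.
- bot.search_frame(picture, target): "box" ([left, top, right, bottom] in pixels, round what is visible of it).
- bot.trace(picture, target): "pixels" (480x640 bool, what is visible of it) and "box" ([left, top, right, bottom] in pixels, round what is visible of it).
- bot.pinpoint(picture, target): "pixel" ([column, row] in pixels: a listed point, or the origin of a listed thing).
The state is a dict: "time": time; "q": joint angles; "qd": joint speeds; "joint_efforts": joint torques, N m; "ee_pos": TCP position; "tcp_rot": TCP orientation; "wrist_force": force on the tool from outside, world axes, zero at the start; "torque": the same for the moment, N m; "opening": finger opening in m; "grasp_force": force on a finger pad.
Only numpy, scipy, OpenCV 4.12 (cv2) and the standard library are available. Lean on these libraries where they do the work, as an engineer would, in place of code of your own. Each camera call takes 0.05 s, during which the arm holds its last target. There are 200 camera calls.

### The job

The blue bur caddy is parked under the monitor riser, where the gripper does not fit. Pick up the drag hook, drop its lip behind the bar of the caddy's handle and draw the caddy out until all of it is clear in front of the riser, keeping it flat on the bench; then unhook and lay the drag hook down on the bench, clear of the caddy. Do not touch the caddy with the robot itself or disturb the loose printed bodies.

Things in the scene. Friction and masses are not known exactly. Their poses are not given: they have to be found in the camera images.
- caddy: blue open tray with a steel bow handle on its front end; a block of burs and a blue-lidded jar, up to 58 high, sit fast in it. Tray 110 long (x), 88 wide (y), 34 high, about 0.34 kg in all. Origin on the bench under the middle of the handle's bar, z up, +x from the bar into the tray: front wall at x = 0.034, rear end at 0.144. Starts under the riser, handle at its edge; slides freely
- caddy_handle (a point): middle of the bar of the caddy's bow handle, at caddy frame (0, 0, 0.028): round bar of 7 mm diameter along the caddy's y, 72 between the centres of its side legs; 30 mm clear between the bar and the caddy's front wall. Axes as the caddy's
- drag_hook: drag hook, 0.13 kg, x from handle to lip, z up. Flat-sided wooden handle 120 long (x), 22 wide, 24 high; a 7 mm steel rod cranked up to 44 above the handle's underside; at its end a steel lip 34 wide (y), 6 thick (x), pointing down to the level of the underside. Origin on the underside at the handle's middle; centre of mass 45 towards the lip. Used as it lies: level, lip down
- hook_grip (a point): centre of the drag hook's handle, where to grip it across its 22 mm width; 12 above its underside
- hook_tip (a point): middle of the lower edge of the drag hook's lip, at drag_hook frame (0.160, 0, 0)
- body_ivory: loose ivory printed cup, about 76 wide, 104 high, standing at the right of the bench; origin at the centre of its underside
- body_black5: loose black printed cup, about 77 wide, 104 high, standing at the right of the bench; origin at the centre of its underside
- body_black7: loose black printed cup, about 70 wide, 105 high, standing at the right of the bench; origin at the centre of its underside
- riser_edge (a point): fixed point on the lower front edge of the monitor riser, a long wooden shelf along y: edge at x = 0.728, underside 142 above the bench, open below for 210 mm behind the edge
- gap (a point): fixed point on the bench, middle of the 168 mm wide gap in front of the riser through which the caddy has to come: on its left (+y) the fixed white pen tub (128 high, reaches from x 0.636 to 0.742), on its right the low hose flange (28 high, x 0.612 to 0.716)
- laptop_corner (a point): fixed point: upper right corner of the open laptop's lid, which leans back from x 0.503 to 0.578 and runs 386 mm to the left (+y) from here, 265 high; the keyboard part lies in front of it, 17 high, down to x = 0.247. The bench to the right of it, between laptop and printed bodies, is free for laying the drag hook down

How it is judged:
By the outcome, as a careful person would: the job done as asked, in the order asked, and still so for the second after the job is handed in, with the robot touching nothing.
It also fails if it takes over 56 s, if anything falls off the work surface, if the arm or the gripper's body presses on something with over 40 N, if the wrist force passes 120 N, or if a joint passes its speed limit or range.

## Working session

There is one attempt and no reset: what is moved stays moved. The work goes in short steps, Python scripts to look and compute and a tool call to move; the robot and the scene stay as the last step left them, time stands still between calls to the robot, and variables do not carry over. Pictures are saved under pics/ and viewed, at most 10 in all, crops included, and the job is handed in when it is done.

Besides the shell and the picture viewer there is one more tool, called after "Call:" as name(argument=value, ...), one argument or row to a line, values as JSON. play_rows: Moves the arm, as the interface text tells. Its arguments: {"type":"object","properties":{"targets":{"type":"array","items":{"type":"object","properties":{"grip":{"type":"number"},"linear":{"type":"array","items":{"type":"number"}},"delta_rot":{"type":"array","items":{"type":"number"}}}}},"force":{"type":"number"}},"required":["targets"]}

```bash
mkdir -p pics; ls
cat > h.py <<'E'
import numpy as np, cv2
from workcell import bot
def K(p):
    f=240/np.tan(np.radians(p["fov_y"])/2)
    return np.array([[f,0,p["cx"]],[0,f,p["cy"]],[0,0,1]])
def world(p,px,z=None,rng=None):
    u=cv2.undistortPoints(np.array([[px]],float),K(p),np.array(p["dist_coeffs"],float))[0,0]
    d=np.array([u[0],-u[1],-1.0]); T=np.linalg.inv(p["world_to_cam"])
    o=T[:3,3]; w=T[:3,:3]@d
    if z is not None: s=(z-o[2])/w[2]
    else: s=rng if rng is not None else p["range_z"][int(round(px[1])),int(round(px[0]))]
    return o+s*w
def cloud(p,m):
    ys,xs=np.nonzero(m&(p["range_z"]>0))
    u=cv2.undistortPoints(np.stack([xs,ys],1).astype(float)[:,None],K(p),np.array(p["dist_coeffs"],float))[:,0]
    s=p["range_z"][ys,xs][:,None]; T=np.linalg.inv(p["world_to_cam"])
    return (s*np.c_[u[:,0],-u[:,1],-np.ones(len(u))])@T[:3,:3].T+T[:3,3]
def save(p,n): cv2.imwrite(f"pics/{n}.png",cv2.cvtColor(p["color"],cv2.COLOR_RGB2BGR))
E
python3 - <<'E'
from h import *
np.set_printoptions(precision=4,suppress=True)
for c in ("top","side"):
    p=bot.camera(c); save(p,c+"0")
    print(c,np.linalg.inv(p["world_to_cam"])[:3,3])
    for t,z in (("hook_grip",.012),("hook_tip",0),("drag_hook",0),("caddy_handle",.028),("caddy",0),("body_ivory",0),("body_black5",0),("body_black7",0),("gap",0),("riser_edge",.142),("laptop_corner",.265)):
        for r in bot.pinpoint(p,t)[:2]: print(t,r["conf"],r["pixel"],world(p,r["pixel"],z))
E
```

```text
pics
top [ 0.4802 -0.3351  1.1359]
hook_grip 0.71 [300.9, 291.4] [ 0.4263 -0.2762  0.012 ]
hook_tip 0.55 [295.8, 225.0] [ 0.5901 -0.2649  0.    ]
drag_hook 0.64 [303.2, 289.4] [ 0.4306 -0.2813  0.    ]
caddy_handle 0.94 [332.7, 176.6] [ 0.7043 -0.3579  0.028 ]
caddy_handle 0.58 [396.9, 243.9] [ 0.5378 -0.51    0.028 ]
caddy 0.66 [328.6, 181.2] [ 0.6986 -0.3481  0.    ]
body_ivory 0.84 [397.3, 245.5] [ 0.5353 -0.5153  0.    ]
body_ivory 0.65 [335.2, 155.3] [ 0.7637 -0.3657  0.    ]
body_black5 0.83 [398.3, 311.7] [ 0.3729 -0.5137  0.    ]
body_black5 0.68 [398.6, 279.3] [ 0.452  -0.5164  0.    ]
body_black7 0.83 [398.3, 311.7] [ 0.3729 -0.5137  0.    ]
body_black7 0.68 [398.6, 279.3] [ 0.452  -0.5164  0.    ]
gap 0.65 [332.5, 191.9] [ 0.6715 -0.3574  0.    ]
riser_edge 0.75 [334.4, 155.5] [ 0.7278 -0.3601  0.142 ]
laptop_corner 0.9 [216.8, 219.7] [ 0.5769 -0.1308  0.265 ]
side [ 0.5787 -1.1746  0.4964]
hook_grip 0.91 [274.5, 316.0] [ 0.4342 -0.2865  0.012 ]
hook_tip 0.68 [348.8, 320.3] [ 0.5878 -0.2828  0.    ]
drag_hook 0.65 [274.3, 318.3] [ 0.4315 -0.2745  0.    ]
caddy_handle 0.63 [408.2, 324.7] [ 0.7001 -0.3496  0.028 ]
caddy 0.58 [409.9, 335.9] [ 0.7052 -0.3436  0.    ]
body_ivory 0.93 [322.3, 387.8] [ 0.5416 -0.5076  0.    ]
body_ivory 0.72 [272.7, 317.6] [ 0.4277 -0.2714  0.    ]
body_black5 0.97 [222.2, 393.8] [ 0.3797 -0.5247  0.    ]
body_black5 0.91 [274.1, 391.2] [ 0.4634 -0.5173  0.    ]
body_black7 0.97 [222.2, 393.8] [ 0.3797 -0.5247  0.    ]
body_black7 0.91 [274.1, 391.2] [ 0.4634 -0.5173  0.    ]
gap 0.7 [394.6, 340.3] [ 0.6741 -0.36    0.    ]
riser_edge 0.89 [429.4, 273.1] [ 0.7313 -0.3654  0.142 ]
riser_edge 0.31 [348.8, 315.8] [ 0.5853 -0.5242  0.142 ]
laptop_corner 0.65 [273.3, 319.7] [ 0.5095 -0.7578  0.265 ]
laptop_corner 0.59 [341.0, 178.2] [ 0.5735 -0.1312  0.265 ]
```

Run:
```python
from h import *
np.set_printoptions(precision=4,suppress=True)
p=bot.camera("top"); 
im=cv2.cvtColor(p["color"],cv2.COLOR_RGB2BGR)[130:350,200:460]
cv2.imwrite("pics/t1.png",cv2.resize(im,None,fx=2.7,fy=2.7,interpolation=cv2.INTER_CUBIC))
c=cloud(p,np.ones((480,640),bool))
# hook handle
m=(abs(c[:,0]-.43)<.1)&(abs(c[:,1]+.28)<.06)&(c[:,2]>.012)&(c[:,2]<.035)
q=c[m]; print(len(q),q.min(0),q.max(0)); r=cv2.minAreaRect(q[:,:2].astype(np.float32)); print(r)
m=(c[:,0]>.48)&(c[:,0]<.63)&(abs(c[:,1]+.28)<.06)&(c[:,2]>.02)&(c[:,2]<.08); q=c[m]; print("rod",len(q)); 
for a in np.arange(.48,.62,.01):
    s=q[(q[:,0]>=a)&(q[:,0]<a+.01)]
    if len(s): print(a,s.mean(0),s[:,1].min(),s[:,1].max())
m=(c[:,0]>.66)&(c[:,0]<.75)&(abs(c[:,1]+.355)<.075)&(c[:,2]>.015)&(c[:,2]<.1); q=c[m]; print("caddy",len(q))
for a in np.arange(.66,.75,.006):
    s=q[(q[:,0]>=a)&(q[:,0]<a+.006)]
    if len(s): print(a,s.mean(0),s[:,1].min(),s[:,1].max())
```

```text
499 [ 0.37   -0.2957  0.0129] [ 0.5169 -0.2652  0.0339]
((0.4435965120792389, -0.27868637442588806), (0.14772021770477295, 0.02214558608829975), 5.988930702209473)
rod 222
0.48 [ 0.4838 -0.2753  0.0229] -0.2850145451624151 -0.26547733631587395
0.49 [ 0.4925 -0.2733  0.0211] -0.277696557463856 -0.26801113308446
0.5 [ 0.508  -0.2722  0.0222] -0.2732552755237921 -0.27063463599428195
0.51 [ 0.5152 -0.2711  0.0315] -0.27410008302124517 -0.2681693829181442
0.52 [ 0.5251 -0.2701  0.0454] -0.27240367470863075 -0.2674850549391785
0.53 [ 0.5339 -0.2698  0.0467] -0.2723908468494583 -0.26760590045717114
0.54 [ 0.545  -0.2678  0.0465] -0.2702714548574599 -0.26516736804272234
0.55 [ 0.5556 -0.2674  0.0481] -0.2705255844041916 -0.2629262016096159
0.56 [ 0.5653 -0.2656  0.0465] -0.2682154894188935 -0.26305708773805514
0.5700000000000001 [ 0.5759 -0.2634  0.0472] -0.28005494486740484 -0.24904289629507087
0.5800000000000001 [ 0.5843 -0.2645  0.048 ] -0.2802685455801053 -0.24668351194720173
0.5900000000000001 [ 0.5907 -0.2702  0.0447] -0.28016179233194616 -0.25842232625434197
caddy 419
0.6900000000000001 [ 0.6942 -0.3736  0.0298] -0.38766193021046463 -0.3536160056753758
0.6960000000000001 [ 0.6991 -0.3588  0.0302] -0.3927704436349339 -0.32213577872528415
0.7020000000000001 [ 0.7045 -0.3467  0.0303] -0.3927458315470174 -0.3173041459609962
0.7080000000000001 [ 0.7107 -0.3452  0.0306] -0.392844999619906 -0.31739053744308615
0.7140000000000001 [ 0.7171 -0.3637  0.0299] -0.3953888727920093 -0.31744509077866456
0.7200000000000001 [ 0.7236 -0.3693  0.0307] -0.4011143645036783 -0.31755865761350954
0.7260000000000001 [ 0.7295 -0.3742  0.029 ] -0.4049432221980179 -0.3175520903928882
0.7320000000000001 [ 0.7352 -0.3533  0.0294] -0.40524052600900806 -0.32012355936447867
0.7380000000000001 [ 0.7411 -0.3661  0.0271] -0.4054311306736265 -0.315439368791357
0.7440000000000001 [ 0.7472 -0.3609  0.0271] -0.4079264863453823 -0.31553767583347464
```

View pics/t1.png

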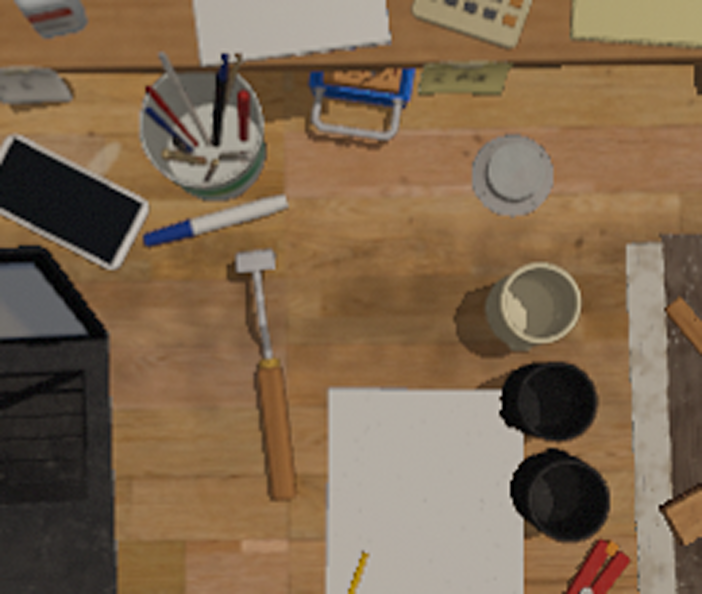

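View pics/side0.png

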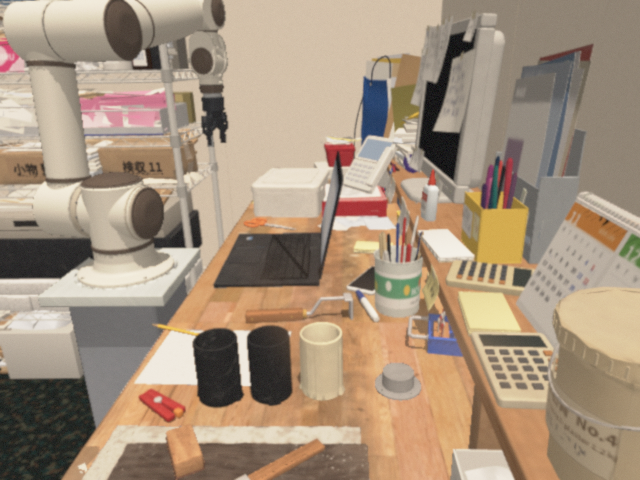

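Top crop: the hook's lip is at about (256,262) and its handle end at (282,495). The bar runs from (313,130) to (392,138), so the caddy is yawed about -7°. The side view shows the hook lying level and the arm starting beyond the laptop, so I'll go over it high.

Run:
```python
from h import *
o=bot.get_obs(); print(o["time"],o["ee_pos"],o["tcp_rot"],o["opening"],bot.hold_point_z)
```

```text
1.25 [0.13489356 0.53321019 0.19949147] [ 1.79999304e+02 -1.47355761e-03  1.65801913e+02] 0.08529503547134633 0.0187
```

Call:
play_rows(
  targets=[
    {"grip": 0,"linear": [3,-2,5]},
    {"grip": 0,"linear": [5,-4,10]},
    {"grip": 0,"linear": [7,-6,15]},
    {"grip": 0,"linear": [9,-8,20]},
    {"grip": 0,"linear": [11,-11,23]},
    {"grip": 0,"linear": [13,-15,23]},
    {"grip": 0,"linear": [14,-19,23]},
    {"grip": 0,"linear": [15,-23,23]},
    {"grip": 0,"linear": [16,-27,23]},
    {"grip": 0,"linear": [17,-31,23]},
  ],
)

```text
validation failed for argument at $.ta...
```

Call:
play_rows(
  targets=[
    {"grip": 0,"linear": [3,-2,5],"delta_rot": [0,0,0]},
    {"grip": 0,"linear": [5,-4,9],"delta_rot": [0,0,0.05]},
    {"grip": 0,"linear": [7,-6,13],"delta_rot": [0,0,0.1]},
    {"grip": 0,"linear": [9,-8,17],"delta_rot": [0,0,0.15]},
    {"grip": 0,"linear": [11,-11,20],"delta_rot": [0,0,0.2]},
    {"grip": 0,"linear": [13,-15,22],"delta_rot": [0,0,0.25]},
    {"grip": 0,"linear": [14,-19,22],"delta_rot": [0,0,0.3]},
    {"grip": 0,"linear": [15,-23,22],"delta_rot": [0,0,0.35]},
    {"grip": 0,"linear": [16,-27,22],"delta_rot": [0,0,0.353]},
    {"grip": 0,"linear": [17,-31,22],"delta_rot": [0,0,0.353]},
  ],
)

```text
time: 2.25
ee_pos: [0.3049, 0.2216, 0.4196]
tcp_rot: [180.0, 0.0, -173.9]
wrist_force: [0.0, -0.6, -0.7]
opening: 0.0855
grasp_force: 0.0
```

Run:
```python
from h import *
o=bot.get_obs(); print(o["time"],o["q"],o["ee_pos"],o["tcp_rot"])
```

```text
2.25 [ 3.60141159e+01 -6.27783609e+00  2.53970387e+01  1.21638419e+02
 -4.39215314e-03  2.99566172e+01] [0.3048942  0.22160336 0.41962459] [ 1.79985602e+02  3.37782716e-02 -1.73942507e+02]
```

Call:
play_rows(
  targets=[
    {"grip": 0,"linear": [1.5,-5,0],"delta_rot": [0,0,0]},
    {"grip": 0,"linear": [3,-10,0],"delta_rot": [0,0,0]},
    {"grip": 0,"linear": [4,-15,0],"delta_rot": [0,0,0]},
    {"grip": 0,"linear": [5.5,-19.5,0],"delta_rot": [0,0,0]},
    {"grip": 0,"linear": [6.5,-24,0],"delta_rot": [0,0,0]},
    {"grip": 0,"linear": [8,-29,0],"delta_rot": [0,0,0]},
    {"grip": 0,"linear": [9,-34,0],"delta_rot": [0,0,0]},
    {"grip": 0,"linear": [10,-39,0],"delta_rot": [0,0,0]},
    {"grip": 0,"linear": [11,-44,0],"delta_rot": [0,0,0]},
    {"grip": 0,"linear": [12,-48,-2],"delta_rot": [0,0,0]},
  ],
)

```text
time: 3.25
ee_pos: [0.4248, -0.259, 0.4011]
tcp_rot: [-179.9, 0.2, -174.0]
wrist_force: [1.4, 1.2, 0.1]
opening: 0.0859
grasp_force: 0.0
```

Call:
play_rows(
  targets=[
    {"grip": 0,"linear": [0,-1,-5],"delta_rot": [0,0,0]},
    {"grip": 0,"linear": [0,-2,-9.5],"delta_rot": [0,0,0]},
    {"grip": 0,"linear": [0,-2,-14],"delta_rot": [0,0,0]},
    {"grip": 0,"linear": [0,-2,-18],"delta_rot": [0,0,0]},
    {"grip": 0,"linear": [0,-2,-20],"delta_rot": [0,0,0]},
    {"grip": 0,"linear": [0,-2,-20],"delta_rot": [0,0,0]},
  ],
)

```text
time: 3.85
ee_pos: [0.4235, -0.2756, 0.1968]
tcp_rot: [179.8, -0.2, -174.0]
wrist_force: [-0.3, -0.2, 0.3]
opening: 0.0852
grasp_force: 0.0
```

Run:
```python
from h import *
np.set_printoptions(precision=4,suppress=True)
p=bot.camera("wrist"); save(p,"w1")
print(np.linalg.inv(p["world_to_cam"])[:3,3])
c=cloud(p,np.ones((480,640),bool))
m=(abs(c[:,0]-.43)<.065)&(abs(c[:,1]+.28)<.06)&(c[:,2]>.017)&(c[:,2]<.03)
q=c[m]; print(len(q),q.min(0),q.max(0),np.median(q[:,2])); print(cv2.minAreaRect(q[:,:2].astype(np.float32)))
for t,z in (("hook_grip",.012),("hook_tip",0),("caddy_handle",.028)):
    for r in bot.pinpoint(p,t)[:1]: print(t,r["conf"],r["pixel"],world(p,r["pixel"],z))
print(bot.get_obs()["time"],bot.get_obs()["ee_pos"])
```

```text
[ 0.3591 -0.2823  0.3709]
3508 [ 0.3715 -0.2955  0.0171] [ 0.4949 -0.263   0.0262] 0.022959383575504172
((0.43398192524909973, -0.27871906757354736), (0.12419705092906952, 0.022053955122828484), 6.062099933624268)
hook_grip 0.83 [315.3, 209.6] [ 0.4295 -0.2792  0.012 ]
hook_tip 0.72 [314.7, 366.6] [ 0.5928 -0.2634  0.    ]
4.05 [ 0.4254 -0.2767  0.2016]
```

View pics/w1.png

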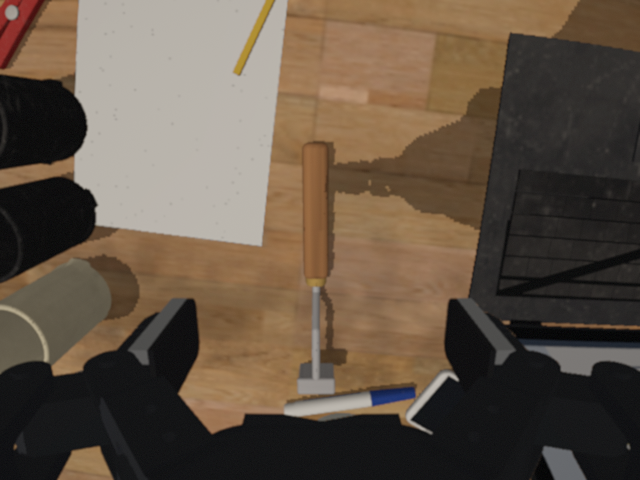

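The wrist view shows the hook straight below the gripper: handle from (315,145) to (315,280), lip at (315,380), aligned with the tool. I'll descend and grip it.

Call:
play_rows(
  targets=[
    {"grip": 0,"linear": [0.5,-0.1,-4.5],"delta_rot": [0,0,0]},
    {"grip": 0,"linear": [1,-0.2,-9],"delta_rot": [0,0,0]},
    {"grip": 0,"linear": [1,-0.2,-13],"delta_rot": [0,0,0]},
    {"grip": 0,"linear": [1,-0.2,-16],"delta_rot": [0,0,0]},
    {"grip": 0,"linear": [1,-0.2,-18],"delta_rot": [0,0,0]},
    {"grip": 0,"linear": [1,-0.2,-19.2],"delta_rot": [0,0,0]},
    {"grip": 0,"linear": [1,-0.2,-19.5],"delta_rot": [0,0,0]},
    {"grip": 0,"linear": [1,-0.2,-19.6],"delta_rot": [0,0,0]},
    {"grip": 0,"linear": [1,-0.2,-19.6],"delta_rot": [0,0,0]},
  ],
  force=80,
)

```text
time: 4.95
ee_pos: [0.4356, -0.2789, 0.0051]
tcp_rot: [-179.9, 0.1, -174.0]
wrist_force: [-0.0, -0.0, 0.5]
opening: 0.0852
grasp_force: 0.0
```

Call:
play_rows(
  targets=[
    {"grip": 120,"linear": [0,0,0],"delta_rot": [0,0,0]},
    {"grip": 180,"linear": [0,0,0],"delta_rot": [0,0,0]},
    {"grip": 255,"linear": [0,0,0],"delta_rot": [0,0,0]},
    {"grip": 255,"linear": [0,0,0],"delta_rot": [0,0,0]},
    {"grip": 255,"linear": [0,0,0],"delta_rot": [0,0,0]},
    {"grip": 255,"linear": [0,0,0],"delta_rot": [0,0,0]},
    {"grip": 255,"linear": [0,0,0],"delta_rot": [0,0,0]},
    {"grip": 255,"linear": [0,0,0],"delta_rot": [0,0,0]},
  ],
  force=80,
)

```text
time: 5.75
ee_pos: [0.4348, -0.2783, 0.0037]
tcp_rot: [180.0, -0.0, -174.0]
wrist_force: [-0.4, 1.0, -0.2]
opening: -0.0
grasp_force: 0.0
```

The fingers shut on nothing, so I'll look.

Run:
```python
from h import *
np.set_printoptions(precision=4,suppress=True)
p=bot.camera("wrist"); save(p,"w2"); s=bot.camera("side")
im=np.hstack([cv2.resize(p["color"],(400,300)),cv2.resize(s["color"][230:380,180:380],(400,300))])
cv2.imwrite("pics/c2.png",im[...,::-1])
print(bot.get_obs()["ee_pos"],bot.get_obs()["q"])
```

```text
[ 0.4348 -0.2783  0.0037] [-32.6273   1.2449 -15.5378  73.2201  -0.0022 -38.6555]
```

View pics/c2.png

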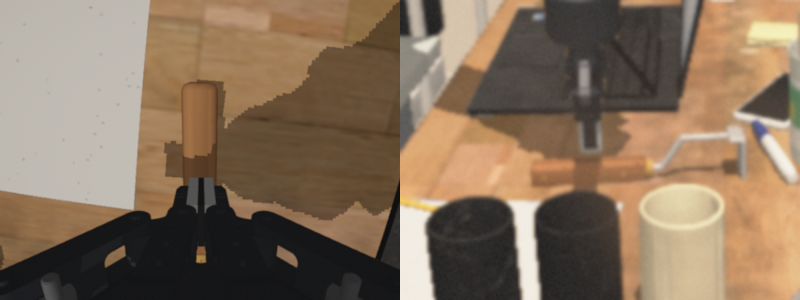

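Both views show the finger tips shut above the handle rather than around it (side crop: tips at row 150, handle top at row 157). I'll measure the real tip height.

Run:
```python
from h import *
np.set_printoptions(precision=4,suppress=True)
for n in ("side","wrist"):
    p=bot.camera(n); c=cloud(p,np.ones((480,640),bool))
    m=(abs(c[:,0]-.435)<.02)&(abs(c[:,1]+.279)<.03)&(c[:,2]>-.02)&(c[:,2]<.2)
    q=c[m]; print(n,len(q))
    for a in np.arange(-.01,.1,.005):
        s=q[(q[:,2]>=a)&(q[:,2]<a+.005)]
        if len(s): print(round(a,3),len(s),s.min(0),s.max(0))
im=bot.camera("side")["color"][290:330,255:310]
cv2.imwrite("pics/c3.png",cv2.resize(im,None,fx=12,fy=12,interpolation=cv2.INTER_NEAREST)[...,::-1])
```

```text
side 743
-0.005 58 [ 0.415  -0.3066 -0.0035] [ 0.4544 -0.2839 -0.    ]
0.0 47 [ 0.4162 -0.3043  0.    ] [ 0.4545 -0.2854  0.0049]
0.005 42 [ 0.415  -0.2942  0.0051] [ 0.4539 -0.2843  0.01  ]
0.01 47 [ 0.4151 -0.2977  0.01  ] [ 0.454  -0.2858  0.0148]
0.015 46 [ 0.4154 -0.2937  0.0151] [ 0.4543 -0.2834  0.0199]
0.02 99 [ 0.4151 -0.2934  0.0201] [ 0.4544 -0.2704  0.0249]
0.025 5 [ 0.4171 -0.2856  0.0253] [ 0.4452 -0.277   0.026 ]
0.035 17 [ 0.4278 -0.2869  0.0351] [ 0.4443 -0.2815  0.0399]
0.04 19 [ 0.4262 -0.2912  0.0401] [ 0.447  -0.2819  0.0449]
0.045 21 [ 0.4268 -0.2926  0.0453] [ 0.4472 -0.2832  0.0499]
0.05 26 [ 0.4266 -0.2935  0.0501] [ 0.4476 -0.2816  0.0548]
0.055 23 [ 0.4272 -0.2929  0.0553] [ 0.4479 -0.2821  0.0599]
0.06 24 [ 0.4277 -0.2951  0.0601] [ 0.4482 -0.2797  0.0647]
0.065 26 [ 0.4275 -0.2946  0.0653] [ 0.4478 -0.2737  0.0699]
0.07 13 [ 0.4309 -0.2951  0.0703] [ 0.4465 -0.2853  0.0745]
0.075 3 [ 0.4377 -0.2943  0.0751] [ 0.4491 -0.269   0.0789]
0.08 13 [ 0.4281 -0.3086  0.0813] [ 0.4517 -0.2756  0.0849]
0.085 16 [ 0.426  -0.3089  0.0853] [ 0.4519 -0.2722  0.0897]
0.0
[... 531 characters left out ...]
5 -0.2658  0.045 ]
0.045 455 [ 0.4227 -0.292   0.045 ] [ 0.4297 -0.2647  0.05  ]
0.05 508 [ 0.4225 -0.292   0.05  ] [ 0.4298 -0.2648  0.055 ]
0.055 578 [ 0.4227 -0.292   0.055 ] [ 0.4296 -0.2649  0.06  ]
0.06 596 [ 0.4228 -0.2921  0.06  ] [ 0.4297 -0.2647  0.065 ]
0.065 367 [ 0.4226 -0.2916  0.065 ] [ 0.4293 -0.265   0.07  ]
0.07 1172 [ 0.4216 -0.2912  0.07  ] [ 0.4464 -0.2668  0.0749]
0.075 869 [ 0.4197 -0.3074  0.075 ] [ 0.4468 -0.2516  0.08  ]
0.08 2692 [ 0.4179 -0.309   0.08  ] [ 0.4465 -0.249   0.085 ]
0.085 2923 [ 0.4175 -0.309   0.085 ] [ 0.4463 -0.249   0.09  ]
0.09 4471 [ 0.4189 -0.309   0.09  ] [ 0.4464 -0.249   0.095 ]
0.095 1447 [ 0.4165 -0.309   0.095 ] [ 0.4463 -0.249   0.1   ]
```

View pics/c3.png

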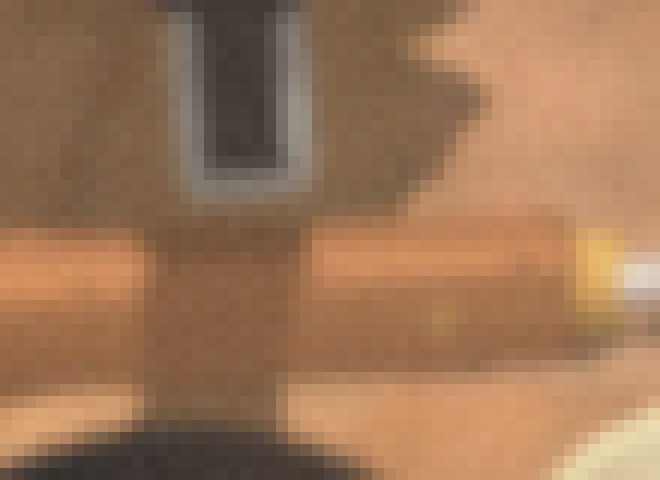

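The tips are really at z≈0.036, about 33 mm higher than the reported TCP says, while x and y agree. I'll open, go lower in small steps watching the force, and allow for this offset from here on.

Call:
play_rows(
  targets=[
    {"grip": 0,"linear": [0,0,0],"delta_rot": [0,0,0]},
    {"grip": 0,"linear": [0,0,0],"delta_rot": [0,0,0]},
    {"grip": 0,"linear": [0,0,0],"delta_rot": [0,0,0]},
    {"grip": 0,"linear": [0,0,0],"delta_rot": [0,0,0]},
    {"grip": 0,"linear": [0,0,0],"delta_rot": [0,0,0]},
    {"grip": 0,"linear": [0,0,-0.7],"delta_rot": [0,0,0]},
    {"grip": 0,"linear": [0,0,-1.4],"delta_rot": [0,0,0]},
    {"grip": 0,"linear": [0,0,-2],"delta_rot": [0,0,0]},
    {"grip": 0,"linear": [0,0,-2.4],"delta_rot": [0,0,0]},
    {"grip": 0,"linear": [0,0,-2.4],"delta_rot": [0,0,0]},
  ],
)

```text
time: 7.0
ee_pos: [0.4343, -0.278, -0.0213]
tcp_rot: [179.9, -0.1, -174.0]
wrist_force: [-0.4, -0.3, -0.3]
opening: 0.0855
grasp_force: 0.0
```

Run:
```python
from h import *
np.set_printoptions(precision=4,suppress=True)
p=bot.camera("side"); c=cloud(p,np.ones((480,640),bool))
m=(abs(c[:,0]-.435)<.014)&(c[:,1]<-.305)&(c[:,1]>-.36)&(c[:,2]>.004)&(c[:,2]<.2)
q=c[m]; print(len(q),np.sort(q[:,2])[:12]); o=bot.get_obs();print(o["ee_pos"],o["wrist_force"])
```

```text
954 [0.0241 0.0241 0.0244 0.0244 0.0245 0.0246 0.0249 0.0252 0.0253 0.0257
 0.0264 0.0267]
[ 0.4345 -0.2782 -0.0207] [-0.4209  0.5877  0.3718]
```

Call:
play_rows(
  targets=[
    {"grip": 0,"linear": [0,0,-0.5],"delta_rot": [0,0,0]},
    {"grip": 0,"linear": [0,0,-0.8],"delta_rot": [0,0,0]},
    {"grip": 120,"linear": [0,0,-0.8],"delta_rot": [0,0,0]},
    {"grip": 255,"linear": [0,0,-0.8],"delta_rot": [0,0,0]},
    {"grip": 255,"linear": [0,0,-0.8],"delta_rot": [0,0,0]},
    {"grip": 255,"linear": [0,0,-0.8],"delta_rot": [0,0,0]},
    {"grip": 255,"linear": [0,0,-0.8],"delta_rot": [0,0,0]},
    {"grip": 255,"linear": [0,0,-0.8],"delta_rot": [0,0,0]},
    {"grip": 255,"linear": [0,0,-0.8],"delta_rot": [0,0,0]},
  ],
  force=90,
)

```text
time: 7.95
ee_pos: [0.435, -0.2785, -0.0278]
tcp_rot: [-180.0, 0.0, -174.0]
wrist_force: [-1.7, 0.1, 5.6]
opening: 0.0203
grasp_force: 89.3
```

Gripped: 20 mm opening at 89 N. Next I'll lift 6 cm, turn to the caddy's yaw, then measure hook and bar together.

Call:
play_rows(
  targets=[
    {"grip": 255,"linear": [0,0,1.5],"delta_rot": [0,0,0]},
    {"grip": 255,"linear": [0,0,4],"delta_rot": [0,0,0]},
    {"grip": 255,"linear": [0,0,6],"delta_rot": [0,0,0]},
    {"grip": 255,"linear": [1,-3,6],"delta_rot": [0,0,-0.1]},
    {"grip": 255,"linear": [2,-6,6],"delta_rot": [0,0,-0.2]},
    {"grip": 255,"linear": [3,-6,6],"delta_rot": [0,0,-0.227]},
    {"grip": 255,"linear": [3,-6,6],"delta_rot": [0,0,-0.227]},
    {"grip": 255,"linear": [3,-6,6],"delta_rot": [0,0,-0.227]},
  ],
)

```text
time: 8.75
ee_pos: [0.4644, -0.3379, 0.0318]
tcp_rot: [180.0, -0.0, 173.1]
wrist_force: [-0.0, -0.7, -1.4]
opening: 0.0202
grasp_force: 88.6
```

```bash
cat > m.py <<'E'
from h import *
np.set_printoptions(precision=4,suppress=True)
def look():
    o=bot.get_obs(); print(o["time"],o["ee_pos"],o["tcp_rot"],o["wrist_force"],o["opening"])
    for n in ("top","side"):
        p=bot.camera(n)
        for t,z in (("hook_tip",o["ee_pos"][2]+.0278),("caddy_handle",.028)):
            for r in bot.pinpoint(p,t)[:1]: print(n,t,r["conf"],r["pixel"],world(p,r["pixel"],z))
        for t in ("drag_hook","caddy"):
            for r in bot.trace(p,t)[:1]:
                q=cloud(p,r["pixels"]); print(n,t,r["conf"],len(q),"min",np.percentile(q,2,0),"max",np.percentile(q,98,0))
        save(p,n+"_l")
        yield n,p
E
python3 - <<'E'
from m import *
for n,p in look():
    c=cloud(p,np.ones((480,640),bool))
    if n=="top":
        for k in np.arange(-.39,-.315,.008):
            s=c[(abs(c[:,1]-k)<.004)&(c[:,0]>.66)&(c[:,0]<.718)&(c[:,2]>.022)&(c[:,2]<.04)]
            if len(s): print("bar",k,s[:,0].min(),s[:,0].mean(),s[:,0].max(),len(s))
        im=p["color"][140:260,260:420]
    else: im2=p["color"][270:390,270:430]
    if n=="side":
        s=c[(c[:,0]>.59)&(c[:,0]<.7)&(c[:,1]<-.25)&(c[:,1]>-.42)&(c[:,2]>.015)&(c[:,2]<.13)]
        print("lip",len(s),s.min(0) if len(s) else 0,s.max(0) if len(s) else 0)
cv2.imwrite("pics/c4.png",cv2.resize(np.hstack([im,im2]),(800,300),interpolation=cv2.INTER_CUBIC)[...,::-1])
E
```

```text
8.75 [ 0.4644 -0.3379  0.0318] [179.9748  -0.0452 173.1017] [-0.0463 -0.7015 -1.4321] 0.020172581460140643
top hook_tip 0.47 [400.4, 279.0] [ 0.4541 -0.5111  0.0596]
top drag_hook 0.53 183 min [ 0.5561 -0.3715 -0.0004] max [ 0.6196 -0.3436  0.1103]
top caddy 0.87 525 min [ 0.6953 -0.4054 -0.0008] max [ 0.755  -0.3177  0.0374]
bar -0.39 0.6950399021809699 0.7056945218214062 0.7167064570329591 25
bar -0.382 0.6908375482180974 0.6950352100041113 0.6995436914552 11
bar -0.374 0.6921647649546336 0.6951501731394453 0.6976521375036292 12
bar -0.366 0.6930648729886585 0.6961747219061865 0.6999490235949886 9
bar -0.358 0.6953107656412859 0.6980705106289661 0.7010921867421271 9
bar -0.35 0.6956649160666784 0.6989607771655012 0.703051897769684 11
bar -0.34199999999999997 0.6980157074215043 0.7007070292896442 0.7032330561575136 9
bar -0.33399999999999996 0.6980432529108176 0.701122856212637 0.7037004313729855 8
bar -0.32599999999999996 0.7003578458531072 0.7055168480470942 0.7156610800416474 16
bar -0.31799999999999995 0.7037148405837899 0.7107632843993897 0.7179282173167135 12
side hook_tip 0.94 [365.2, 312.1] [ 0.6178 -0.3584  0.0596]
side caddy_handle 0.92 [408.2, 326.7] [ 0.6991 -0.3572  0.028 ]
side drag_hook 0.82 945 min [ 0.4071 -0.3739  0.0631] max [ 0.6221 -0.3293  0.1074]
side caddy 0.71 1192 min [ 0.7014 -0.4109 -0.0009] max [ 0.7837 -0.3196  0.052 ]
lip 1545 [ 0.5913 -0.392   0.015 ] [ 0.7    -0.25    0.1295]
```

View pics/c4.png

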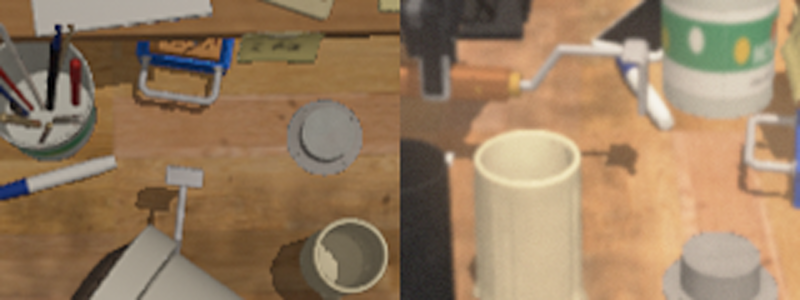

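The bar is centred at about (0.698, -0.356) with yaw -7.4°. The hook is level in the grip with its tip at about (0.620, -0.357). I'll go forward 9.5 cm and down behind the bar.

Call:
play_rows(
  targets=[
    {"grip": 255,"linear": [3,0,0],"delta_rot": [0,0,0]},
    {"grip": 255,"linear": [6,0,0],"delta_rot": [0,0,-0.005]},
    {"grip": 255,"linear": [8.5,-0.1,0],"delta_rot": [0,0,-0.008]},
    {"grip": 255,"linear": [9.5,-0.1,0],"delta_rot": [0,0,-0.008]},
    {"grip": 255,"linear": [9.5,-0.1,0],"delta_rot": [0,0,-0.008]},
    {"grip": 255,"linear": [9.5,-0.1,0],"delta_rot": [0,0,-0.008]},
  ],
)

```text
time: 9.85
ee_pos: [0.5589, -0.3392, 0.0314]
tcp_rot: [180.0, -0.1, 172.6]
wrist_force: [0.0, -0.1, -1.5]
opening: 0.0203
grasp_force: 88.6
```

Run:
```python
from m import *
for n,p in look():
    if n=="top": im=p["color"][150:240,280:400]
    else: im2=p["color"][270:360,350:470]
cv2.imwrite("pics/c5.png",cv2.resize(np.hstack([im,im2]),(800,300),interpolation=cv2.INTER_CUBIC)[...,::-1])
```

```text
9.85 [ 0.5589 -0.3392  0.0314] [179.9862  -0.0596 172.5686] [ 0.0237 -0.1183 -1.4679] 0.020325515961997467
top caddy_handle 0.6 [331.1, 176.6] [ 0.7044 -0.354   0.028 ]
top drag_hook 0.51 120 min [ 0.6924 -0.3755  0.1006] max [ 0.7155 -0.3438  0.1103]
top caddy 0.96 315 min [ 0.7047 -0.4026  0.0018] max [ 0.7555 -0.3202  0.0361]
side hook_tip 0.98 [417.0, 315.0] [ 0.7126 -0.3687  0.0592]
side caddy_handle 0.72 [404.7, 326.2] [ 0.6928 -0.3554  0.028 ]
side drag_hook 0.81 955 min [ 0.5016 -0.3768  0.062 ] max [ 0.7137 -0.3285  0.1078]
side caddy 0.65 993 min [ 0.5016 -0.378   0.0624] max [ 0.715  -0.332   0.1078]
```

View pics/c5.png

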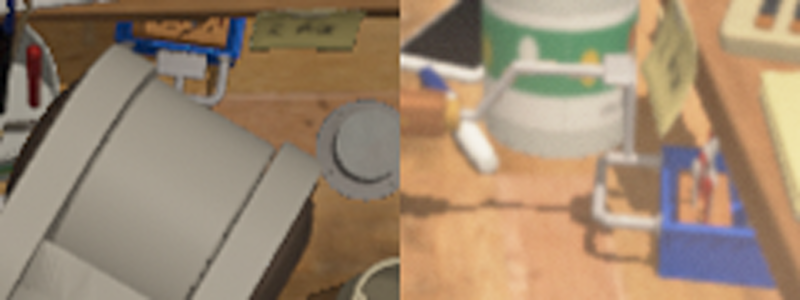

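The lip hangs over the gap between bar and tray, about mid-bar (top crop (183,65), side crop (628,110)). I'll lower it with a 2 mm forward trim.

Call:
play_rows(
  targets=[
    {"grip": 255,"linear": [0.2,0,-1],"delta_rot": [0,0,0]},
    {"grip": 255,"linear": [0.2,0,-2.2],"delta_rot": [0,0,0]},
    {"grip": 255,"linear": [0.2,0,-3.4],"delta_rot": [0,0,0]},
    {"grip": 255,"linear": [0.2,0,-4.5],"delta_rot": [0,0,0]},
    {"grip": 255,"linear": [0.2,0,-5.4],"delta_rot": [0,0,0]},
    {"grip": 255,"linear": [0.2,0,-5.6],"delta_rot": [0,0,0]},
    {"grip": 255,"linear": [0.2,0,-5.6],"delta_rot": [0,0,0]},
  ],
)

```text
time: 11.05
ee_pos: [0.5616, -0.3392, -0.0248]
tcp_rot: [180.0, -0.0, 172.6]
wrist_force: [-0.4, 0.2, -1.6]
opening: 0.0202
grasp_force: 88.6
```

Run:
```python
from m import *
for n,p in look(): pass
```

```text
11.05 [ 0.5616 -0.3392 -0.0248] [179.9837  -0.0378 172.5618] [-0.3857  0.2346 -1.5619] 0.020177826426829835
top caddy_handle 0.87 [326.5, 177.4] [ 0.7026 -0.3428  0.028 ]
top caddy 0.64 491 min [ 0.6946 -0.403   0.0003] max [ 0.7553 -0.318   0.0367]
side hook_tip 0.7 [416.1, 340.3] [ 0.714  -0.3645  0.003 ]
side drag_hook 0.91 859 min [ 0.5076 -0.3776 -0.0015] max [ 0.7215 -0.3004  0.0511]
side caddy 0.7 1120 min [ 0.6999 -0.4106  0.0007] max [ 0.7829 -0.3194  0.0516]
```

Call:
play_rows(
  targets=[
    {"grip": 255,"linear": [-0.5,0,0],"delta_rot": [0,0,0]},
    {"grip": 255,"linear": [-0.9,0,0],"delta_rot": [0,0,0]},
    {"grip": 255,"linear": [-1.3,0,0],"delta_rot": [0,0,0]},
    {"grip": 255,"linear": [-1.8,0,0],"delta_rot": [0,0,0]},
    {"grip": 255,"linear": [-2.4,0,0],"delta_rot": [0,0,0]},
    {"grip": 255,"linear": [-3,0,0],"delta_rot": [0,0,0]},
    {"grip": 255,"linear": [-3.6,0,0],"delta_rot": [0,0,0]},
    {"grip": 255,"linear": [-4.2,0,0],"delta_rot": [0,0,0]},
    {"grip": 255,"linear": [-4.7,0,0],"delta_rot": [0,0,0]},
    {"grip": 255,"linear": [-5,0,0],"delta_rot": [0,0,0]},
  ],
)

```text
time: 12.55
ee_pos: [0.5113, -0.3394, -0.0242]
tcp_rot: [-180.0, 0.0, 172.6]
wrist_force: [2.2, -0.7, -0.8]
opening: 0.0202
grasp_force: 88.6
```

Run:
```python
from m import *
for n,p in look(): pass
```

```text
12.55 [ 0.5113 -0.3394 -0.0242] [-179.9976    0.0029  172.5517] [ 2.2163 -0.6681 -0.8462] 0.020167006252117873
top hook_tip 0.53 [395.4, 243.5] [ 0.5401 -0.5102  0.0036]
top caddy_handle 0.67 [331.1, 195.7] [ 0.6575 -0.3533  0.028 ]
top drag_hook 0.45 139 min [ 0.6146 -0.3742  0.0444] max [ 0.6652 -0.3456  0.054 ]
top caddy 0.73 1170 min [ 0.6644 -0.4092 -0.0011] max [ 0.7561 -0.3169  0.058 ]
side hook_tip 0.73 [391.7, 342.1] [ 0.6674 -0.3723  0.0036]
side caddy_handle 0.97 [387.6, 326.3] [ 0.6606 -0.3559  0.028 ]
side drag_hook 0.55 652 min [ 0.4561 -0.3787  0.0008] max [ 0.6685 -0.3252  0.0517]
side caddy 0.76 2134 min [ 0.6631 -0.4131  0.0005] max [ 0.7774 -0.3182  0.0571]
```

The caddy follows with a drag of about 2 N. I'll continue.

Call:
play_rows(
  targets=[
    {"grip": 255,"linear": [-0.4,0,0],"delta_rot": [0,0,0]},
    {"grip": 255,"linear": [-1,0,0],"delta_rot": [0,0,0]},
    {"grip": 255,"linear": [-1.7,0,0],"delta_rot": [0,0,0]},
    {"grip": 255,"linear": [-2.4,0,0],"delta_rot": [0,0,0]},
    {"grip": 255,"linear": [-3.1,0,0],"delta_rot": [0,0,0]},
    {"grip": 255,"linear": [-3.8,0,0],"delta_rot": [0,0,0]},
    {"grip": 255,"linear": [-4.5,0,0],"delta_rot": [0,0,0]},
    {"grip": 255,"linear": [-5.2,0,0],"delta_rot": [0,0,0]},
    {"grip": 255,"linear": [-5.9,0,0],"delta_rot": [0,0,0]},
    {"grip": 255,"linear": [-6.6,0,0],"delta_rot": [0,0,0]},
  ],
)

```text
time: 14.05
ee_pos: [0.4452, -0.3394, -0.0243]
tcp_rot: [-180.0, 0.0, 172.6]
wrist_force: [2.1, -0.3, -1.4]
opening: 0.0204
grasp_force: 88.6
```

Call:
play_rows(
  targets=[
    {"grip": 255,"linear": [-0.7,0,0],"delta_rot": [0,0,0]},
    {"grip": 255,"linear": [-1.4,0,0],"delta_rot": [0,0,0]},
    {"grip": 255,"linear": [-2.1,0,0],"delta_rot": [0,0,0]},
    {"grip": 255,"linear": [-2.8,0,0],"delta_rot": [0,0,0]},
    {"grip": 255,"linear": [-3.4,0,0],"delta_rot": [0,0,0]},
    {"grip": 255,"linear": [-3.9,0,0],"delta_rot": [0,0,0]},
    {"grip": 255,"linear": [-4.3,0,0],"delta_rot": [0,0,0]},
    {"grip": 255,"linear": [-4.6,0,0],"delta_rot": [0,0,0]},
    {"grip": 255,"linear": [-4.8,0,0],"delta_rot": [0,0,0]},
    {"grip": 255,"linear": [-4.9,0,0],"delta_rot": [0,0,0]},
  ],
)

```text
time: 15.05
ee_pos: [0.3967, -0.3394, -0.0243]
tcp_rot: [-180.0, 0.0, 172.6]
wrist_force: [1.8, 0.5, -1.1]
opening: 0.0203
grasp_force: 88.6
```

Run:
```python
from m import *
for n,p in look():
    if n=="top": im=p["color"][150:270,280:440]
    else: im2=p["color"][270:390,300:460]
cv2.imwrite("pics/c6.png",cv2.resize(np.hstack([im,im2]),(800,300),interpolation=cv2.INTER_CUBIC)[...,::-1])
```

```text
15.05 [ 0.3967 -0.3394 -0.0243] [-179.9989    0.0054  172.5589] [ 1.7588  0.55   -1.1103] 0.020313707215185182
top hook_tip 0.53 [398.5, 246.7] [ 0.5321 -0.5177  0.0035]
top caddy_handle 0.72 [332.8, 241.0] [ 0.5472 -0.3556  0.028 ]
top drag_hook 0.64 295 min [ 0.4532 -0.3746 -0.0029] max [ 0.5558 -0.3438  0.0553]
top caddy 0.95 1929 min [ 0.5486 -0.4106 -0.0006] max [ 0.6872 -0.3178  0.0605]
side caddy_handle 0.64 [323.4, 325.3] [ 0.5383 -0.3527  0.028 ]
side drag_hook 0.57 655 min [ 0.3411 -0.3758 -0.0001] max [ 0.5553 -0.2777  0.0527]
side caddy 0.76 2702 min [ 0.5759 -0.4146 -0.0008] max [ 0.6901 -0.2761  0.0586]
```

View pics/c6.png

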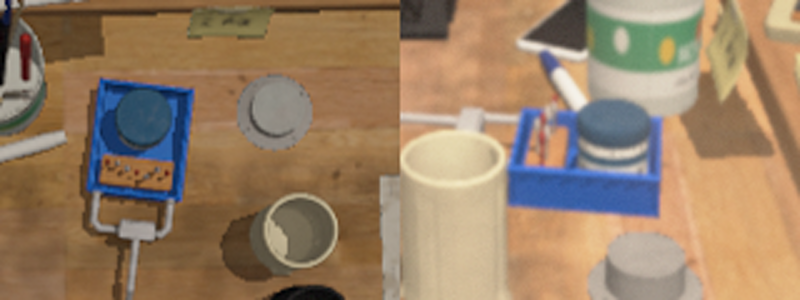

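The top crop shows the caddy fully out: rear edge at row 80 and riser edge at row ~8, so about 35 mm clear. The lip is still behind the bar. I'll ease forward, lift straight up, back off, and move left.

Call:
play_rows(
  targets=[
    {"grip": 255,"linear": [0.4,0,0],"delta_rot": [0,0,0]},
    {"grip": 255,"linear": [0.9,-0.1,0],"delta_rot": [0,0,0]},
    {"grip": 255,"linear": [0.9,-0.1,0],"delta_rot": [0,0,0]},
    {"grip": 255,"linear": [0.9,-0.1,0.8],"delta_rot": [0,0,0]},
    {"grip": 255,"linear": [0.9,-0.1,2],"delta_rot": [0,0,0]},
    {"grip": 255,"linear": [0.9,-0.1,3.5],"delta_rot": [0,0,0]},
    {"grip": 255,"linear": [0.9,-0.1,5],"delta_rot": [0,0,0]},
    {"grip": 255,"linear": [0.9,-0.1,6.5],"delta_rot": [0,0,0]},
    {"grip": 255,"linear": [0.9,-0.1,7],"delta_rot": [0,0,0]},
    {"grip": 255,"linear": [0.9,-0.1,7],"delta_rot": [0,0,0]},
  ],
)

```text
time: 16.55
ee_pos: [0.4063, -0.3408, 0.047]
tcp_rot: [-179.9, 0.1, 172.6]
wrist_force: [-0.1, 0.6, -2.0]
opening: 0.0201
grasp_force: 88.6
```

Run:
```python
from m import *
for n,p in look(): pass
```

```text
16.55 [ 0.4063 -0.3408  0.047 ] [-179.9381    0.0956  172.5581] [-0.0847  0.5508 -2.0383] 0.02008924243770429
top caddy_handle 0.66 [331.7, 241.9] [ 0.545  -0.3529  0.028 ]
top drag_hook 0.59 158 min [ 0.4706 -0.3743 -0.0014] max [ 0.5592 -0.3477  0.1262]
top caddy 0.8 1899 min [ 0.5446 -0.4103  0.0007] max [ 0.686  -0.3181  0.0604]
side hook_tip 0.8 [332.1, 308.2] [ 0.5561 -0.3718  0.0748]
side caddy_handle 0.96 [324.4, 324.1] [ 0.5401 -0.3481  0.028 ]
side drag_hook 0.88 951 min [ 0.3491 -0.377   0.0748] max [ 0.5651 -0.3316  0.1204]
side caddy 0.67 2656 min [ 0.572  -0.4147 -0.    ] max [ 0.6889 -0.3172  0.0584]
```

Unhooked, and the caddy didn't move. Now to the free strip on the left.

Call:
play_rows(
  targets=[
    {"grip": 255,"linear": [-2.5,0,0],"delta_rot": [0,0,0]},
    {"grip": 255,"linear": [-5,0.5,0],"delta_rot": [0,0,0.03]},
    {"grip": 255,"linear": [-5,3,0],"delta_rot": [0,0,0.08]},
    {"grip": 255,"linear": [-4.5,6,0],"delta_rot": [0,0,0.129]},
    {"grip": 255,"linear": [-3.5,9,0],"delta_rot": [0,0,0.129]},
    {"grip": 255,"linear": [-2,11,0],"delta_rot": [0,0,0.129]},
    {"grip": 255,"linear": [-1,11.6,0],"delta_rot": [0,0,0.129]},
    {"grip": 255,"linear": [-1,11.6,-2],"delta_rot": [0,0,0.129]},
    {"grip": 255,"linear": [-1,11.6,-4],"delta_rot": [0,0,0.129]},
    {"grip": 255,"linear": [-1,11.6,-5.5],"delta_rot": [0,0,0.129]},
  ],
)

```text
time: 18.05
ee_pos: [0.3957, -0.2245, -0.0105]
tcp_rot: [180.0, -0.0, 180.0]
wrist_force: [0.5, 0.7, -0.8]
opening: 0.0203
grasp_force: 88.7
```

Call:
play_rows(
  targets=[
    {"grip": 255,"linear": [0,0,-0.7],"delta_rot": [0,0,0]},
    {"grip": 255,"linear": [0,0,-1.2],"delta_rot": [0,0,0]},
    {"grip": 255,"linear": [0,0,-1.5],"delta_rot": [0,0,0]},
    {"grip": 255,"linear": [0,0,-1.7],"delta_rot": [0,0,0]},
    {"grip": 255,"linear": [0,0,-1.8],"delta_rot": [0,0,0]},
    {"grip": 255,"linear": [0,0,-1.8],"delta_rot": [0,0,0]},
  ],
)

```text
time: 18.65
ee_pos: [0.396, -0.2244, -0.027]
tcp_rot: [-180.0, 0.0, 180.0]
wrist_force: [-0.9, -0.5, -2.5]
opening: 0.0202
grasp_force: 88.7
```

Call:
play_rows(
  targets=[
    {"grip": 255,"linear": [0,0,-0.1],"delta_rot": [0,0,0]},
    {"grip": 255,"linear": [0,0,-0.15],"delta_rot": [0,0,0]},
    {"grip": 150,"linear": [0,0,-0.15],"delta_rot": [0,0,0]},
    {"grip": 80,"linear": [0,0,-0.1],"delta_rot": [0,0,0]},
    {"grip": 0,"linear": [0,0,-0.1],"delta_rot": [0,0,0]},
    {"grip": 0,"linear": [0,0,-0.1],"delta_rot": [0,0,0]},
    {"grip": 0,"linear": [0,0,-0.1],"delta_rot": [0,0,0]},
    {"grip": 0,"linear": [0,0,-0.1],"delta_rot": [0,0,0]},
  ],
)

```text
time: 19.45
ee_pos: [0.3958, -0.2243, -0.0283]
tcp_rot: [180.0, -0.0, 180.0]
wrist_force: [-1.2, -0.6, 0.6]
opening: 0.0859
grasp_force: 0.0
```

Call:
play_rows(
  targets=[
    {"grip": 0,"linear": [0,0,1.5],"delta_rot": [0,0,0]},
    {"grip": 0,"linear": [0,0,4],"delta_rot": [0,0,0]},
    {"grip": 0,"linear": [0,0,8],"delta_rot": [0,0,0]},
    {"grip": 0,"linear": [0,0,12],"delta_rot": [0,0,0]},
    {"grip": 0,"linear": [0,0,16],"delta_rot": [0,0,0]},
    {"grip": 0,"linear": [-2,0,20],"delta_rot": [0,0,0]},
    {"grip": 0,"linear": [-4,0,22],"delta_rot": [0,0,0]},
    {"grip": 0,"linear": [-4,0,22],"delta_rot": [0,0,0]},
    {"grip": 0,"linear": [-4,0,22],"delta_rot": [0,0,0]},
  ],
)

```text
time: 20.35
ee_pos: [0.3561, -0.2246, 0.1916]
tcp_rot: [-180.0, 0.1, 179.9]
wrist_force: [-0.2, -0.2, -0.9]
opening: 0.0855
grasp_force: 0.0
```

Run:
```python
from m import *
for n,p in look():
    if n=="top": im=p["color"][150:330,230:430]
    else: im2=p["color"][240:420,230:430]
cv2.imwrite("pics/c7.png",cv2.resize(np.hstack([im,im2]),(800,360),interpolation=cv2.INTER_CUBIC)[...,::-1])
```

```text
20.35 [ 0.3561 -0.2246  0.1916] [-179.9709    0.0563  179.9229] [-0.161  -0.1931 -0.9089] 0.08546700853518116
top hook_tip 0.59 [282.4, 243.2] [ 0.5327 -0.2512  0.2194]
top caddy_handle 0.92 [333.1, 243.7] [ 0.5406 -0.3562  0.028 ]
top drag_hook 0.73 680 min [ 0.3425 -0.2394 -0.001 ] max [ 0.553  -0.2149  0.0497]
top caddy 0.88 1859 min [ 0.5444 -0.4104  0.0003] max [ 0.6861 -0.3184  0.0602]
side hook_tip 0.94 [332.2, 309.4] [ 0.5641 -0.6503  0.2194]
side caddy_handle 0.96 [326.7, 326.5] [ 0.5448 -0.3573  0.028 ]
side drag_hook 0.83 944 min [ 0.339  -0.2413  0.0018] max [ 0.5553 -0.213   0.048 ]
side caddy 0.79 2578 min [ 0.5759 -0.4145  0.0003] max [ 0.6884 -0.3176  0.0585]
```

View pics/c7.png

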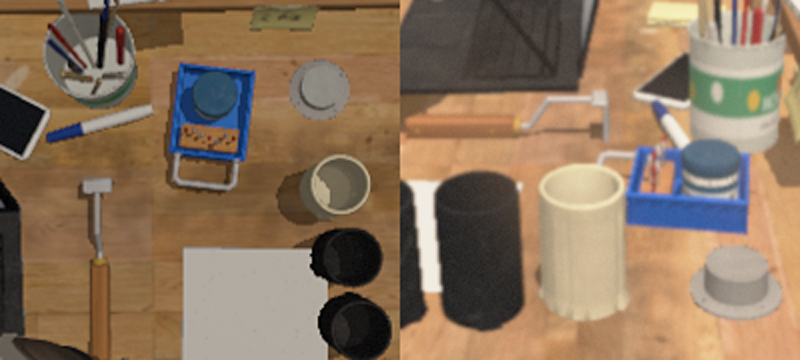

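The final view shows the caddy flat in front of the riser with its bar free at (205,187). The hook lies level on the bench at (98,190) to (100,350), well clear of it. The cups stand where they were and the robot touches nothing.

```bash
python3 -c "
from workcell import bot
print(bot.job_done())"
```

```text
the job is handed in; nothing more can be done
None
```

The caddy is flat on the bench, fully out with its rear about 35 mm in front of the riser. The drag hook is laid down about 80 mm clear of it, the printed cups were not touched, and I handed the job in at about 20 s; the hand-in returned no verdict.

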